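Open the spring-latched keepsake box with its key rod

ROBOT

A 6-joint arm with a two-finger parallel gripper is mounted at the origin on the work surface. World frame = base frame: x ahead of the robot, y to its left, z up, the work surface at z = 0. Lengths are in m, angles in rad, forces in N, time in s.
With the tool pointing down it reaches from about 0.35 to 0.85 m from the base axis. Payload 8.1 kg.
Tool frame: the origin (TCP) lies at the very end of the fingers, on their centre line; the grasp point (between the pads) lies 19 mm behind it; z points along the fingers, y is the line along which they close (so a half turn about z gives the same grasp; the last joint's range is limited). The gripper opens to 85 mm and grips with 20 to 120 N. Pads are 22 mm wide; open, the fingers measure 114 mm over their backs; the gripper's body (76 mm by 85 mm) begins 54 mm behind the grasp point. The pads swing forward as they close: fully open they stand 13 mm farther back than shut.
Start: joints at [-1.313, 0.13, 1.488, -0, 1.523, -0.085], TCP at [0.202, -0.565, 0.201] pointing down, gripper open.
Joint ranges: [-2.96, 2.96], [-0.89, 2.26], [0.02, 2.5], [-1.34, 4.48], [0, 2.73], [-2.66, 2.66]. Speed limits (rad/s): [2.39, 2.39, 2.79, 3.14, 3.14, 3.14].

INTERFACE

Orientations are given as a rotation vector (axis times angle).
In Python, from rig import status, eyes, sign_off gives the robot as it stands. The module is installed in compiled form; this text tells all that it offers.
- The arm moves only by the tool step_arm, never from a script. Its argument "moves" is a list of rows, each a list of 5 numbers: the shift along the tool's x, y, z in m, then the turn about the tool's z in rad, then the opening in per cent of the stroke, from 0 (shut) to 100 (fully open). A call has exactly 5 rows; each row shifts and turns the commanded pose from where the row before left it, along the tool's axes as they then stand; what a row does not reach is not made up. A row lasts 1/12 s, in which the tool goes at most 41.7 mm and 7.16 degrees, less where a joint would pass 70% of its speed; a pose out of reach is approached as far as the arm can. A call is refused whole if a number of a shift passes 0.0417 or a number of a turn 0.125, either way. A call with a gripper value outside its range is refused whole. The fingers move at their own pace and stop on an object; the grip force is fixed at half the most. Time passes only in rows, so rows that do not move let the fingers close, or fill a call up. It gives the time, the measured TCP pose, the force, the opening and the grip force at its end, in the units of the state.
- status.sense(): the state, without advancing time (a new reading comes with each control period).
- eyes.read_camera(name): name is "scene" or "top" or "wrist"; returns a dict with "image" (384x512x3 uint8, blue, green, red), "fx", "fy", "cx", "cy" (pixels), "world_to_cam" (4x4, takes a point from world to camera coordinates). Camera axes: x right, y up, looking along -z (the intrinsics and any distortion apply to the point x, -y, -z); pixel columns grow to the right and rows downward; lengths in m; the calibration is good to about 2 mm. A picture is of the moment at which its call begins. There is no depth.
- sign_off(): hands the job in; it is judged then, once.
Trained networks look in a picture, given as the dict that the camera call returned (one of the last four; its "shot" number tells which), for a name from the list of things; names that differ only in an ending like _2 or _b are one class to them, and where a whole thing is asked for, a point or a joint stands for the part that bears it (a point fixed in the world has none). Each returns a list of dicts, best first, with "conf" (0 to 1); they miss things now and then, are a little off and sometimes report something else, mostly with a low value. They report only what shows in the picture. A call takes as long as a camera call. They do not tell look-alikes from the thing itself.
- eyes.boxes_of(target, picture): "extent" ([left, top, width, height] in pixels, round what is visible of it).
- eyes.masks_of(target, picture): "region" (384x512 bool, what is visible of it) and "extent" ([left, top, width, height] in pixels, round what is visible of it).
- eyes.spot_point(target, picture): "location" ([column, row] in pixels: a listed point, or the origin of a listed thing).
The state is a dict: "time_s": time; "joint_pos": joint angles; "qd": joint speeds; "effort": joint torques, N m; "tcp_pos": TCP position; "eef_rot": TCP orientation; "wrist_force": force on the tool from outside, world axes, zero at the start; "ft_torque": the same for the moment, N m; "grip_width": finger opening in m; "gripper_force": force on a finger pad.
Only numpy, scipy, OpenCV 4.12 (cv2) and the standard library are available. Lean on these libraries where they do the work, as an engineer would, in place of code of your own. Each camera call takes 0.05 s, during which the arm holds its last target. There are 200 camera calls.

TASK

The wooden box on the desk is shut by a hidden catch. Take the square wooden rod from its rest, push it through the slot in the front of the box until the catch gives and the lid springs ajar, then draw the rod out, swing the lid right over until it leans back on its stop, and finally lay the rod back in the two notches of its rest. Do not disturb the ink jar, the cork roll or the card box.

Things in the scene. Friction and masses are not known exactly. Their poses are not given: they have to be found in the camera images.
- chest: Fixed light-wood box, 130 mm deep (its x), 170 mm wide (its y), 95 mm high without the lid, walls 8 mm. Origin: centre of its underside, on the desk. +x points from its slotted front to its hinged back, +z up. Its slot is in the front (-x) wall. The front always looks towards the robot, turned at most 0.3 rad from the world's -x.
- slot (a point): Centre of the slot's mouth on the outer front face of the box, 55 mm above the desk. The slot is a level rectangle 30 mm wide (box y) and 18 mm high, framed with thin brass, and goes straight through the 8 mm wall along the box's +x. Axes as the box. A brass sill, 30 mm wide and 3 mm thick, its top 45 mm above the desk, juts out 26 mm from the front just below the slot and shows from above.
- latch (a joint): Hidden steel tab in the box: an upright plate 44 mm wide, 34 mm high, centred straight behind the slot, its face 40 mm behind the outer front face. Pushed, it slides along the box's +x: 0 m at rest, 0.016 fully pressed; spring 2 N at rest, 5.2 N fully pressed; it springs back. The lid is freed at about 0.010 m.
- lid (a joint): Hinge angle of the lid in rad: 0 shut, 1.9 its stop, leaning back. A 10 mm board, 140 mm deep, 178 mm wide, 0.18 kg, overhanging the front by 10 mm. Once the latch is pressed, a spring pin lifts the lid to about 0.44 rad, where it rests. It must be swung past upright (over 1.62); from there it falls back gently to the stop and stays.
- hinge (a point): Middle of the lid's hinge line, on the rear (box +x) top edge of the box, 95 mm above the desk; it runs along the box's y. The lid's underside turns about it. The spring pin (8 mm thick) rises 14 mm, 30 mm ahead of this line and 50 mm to the box's -y side.
- lid_edge (a point): Middle of the lower front edge of the lid, 140 mm from the hinge line; moves with the lid. Under the lid hangs a steel keeper, 30 mm wide, mid-width, reaching 25 mm below, 96 to 112 mm from the hinge line.
- rod_center (a point): Centre of the loose square hardwood rod: 220 mm long along its x, section 12 x 12 mm, about 40 g, both ends alike (at +-110 mm along its x). At the start it lies level across the two notches of its rest, its centre 51 mm above the desk.
- rest_mid (a point): Where the rod's centre belongs on the fixed dark-wood rest, 51 mm above the desk. The rest: a base 190 x 60 x 12 mm high and two uprights 8 mm thick, 75 mm either side of the middle along the rest's x, each with a flat notch 30 mm wide, floor 45 mm, cheeks up to 59 mm above the desk. The rod lies along the rest's x; it can be taken from above between the uprights.
- ink_mid (a point): Bystander: middle of a loose closed ink jar, 52 mm across, 65 mm high, standing on the desk.
- roll_mid (a point): Bystander: middle of a loose cork roll lying flat, 84 mm across, 30 mm high.
- cardbox_mid (a point): Bystander: middle of a loose closed cardboard box, 85 x 60 x 45 mm high.
Mind the look-alikes: they are no part of the job. Of the things shaped like the part that bears rod_center, the wooden one is meant. Several things have the shape of the chest; the one meant has the colours described above.

How it is judged:
By the outcome, as a careful person would: the job done as asked, in the order asked, and still so for the second after the job is handed in, with the robot touching nothing.
It also fails if it takes over 59 s, if anything falls off the work surface, if the arm or the gripper's body presses on something with over 40 N, if the wrist force passes 120 N, or if a joint passes its speed limit or range.

## Working session

There is one attempt and no reset: what is moved stays moved. The work goes in short steps, Python scripts to look and compute and a tool call to move; the robot and the scene stay as the last step left them, time stands still between calls to the robot, and variables do not carry over. Pictures are saved under pics/ and viewed, at most 10 in all, crops included, and the job is handed in when it is done.

Besides the shell and the picture viewer there is one more tool, called after "Request:" as name(argument=value, ...) on one line, values as JSON. step_arm: Moves the arm, as the interface text tells. Its arguments: {"type":"object","properties":{"moves":{"type":"array"}},"required":["moves"]}

```bash
mkdir -p pics
cat > h.py <<'E'
import numpy as np,cv2
from rig import status,eyes
from scipy.spatial.transform import Rotation as R
def ray(p,uv):
    M=np.array(p["world_to_cam"]);d=np.array([(uv[0]-p["cx"])/p["fx"],-(uv[1]-p["cy"])/p["fy"],-1])
    return -M[:3,:3].T@M[:3,3], M[:3,:3].T@d
def atz(p,uv,z):
    o,d=ray(p,uv);return o+d*(z-o[2])/d[2]
def proj(p,X):
    M=np.array(p["world_to_cam"]);c=M[:3,:3]@np.array(X)+M[:3,3]
    return np.array([p["cx"]+p["fx"]*c[0]/-c[2],p["cy"]+p["fy"]*-c[1]/-c[2]])
E
python3 - <<'E'
from h import *
ims=[]
Z=dict(chest=0.0,slot=.055,hinge=.095,lid_edge=.095,rod_center=.051,rest_mid=.051,ink_mid=.032,roll_mid=.015,cardbox_mid=.022)
for n in("top","scene"):
    p=eyes.read_camera(n);cv2.imwrite(f"pics/{n}0.png",p["image"]);print(n,[k for k in p],p["fx"],p["cx"],p["cy"])
    for t,z in Z.items():
        for d in eyes.spot_point(t,p)[:4]: print(t,np.round(d["location"]),round(d["conf"],2),atz(p,d["location"],z).round(3))
print(status.sense())
E
```

```text
top ['image', 'fx', 'fy', 'cx', 'cy', 'world_to_cam', 'shot'] 409.2739178000101 260.65567986352204 190.38682082548283
chest [175. 281.] 0.97 [0.236 0.264 0.   ]
chest [224. 135.] 0.56 [0.667 0.121 0.   ]
slot [219. 152.] 0.94 [0.603 0.128 0.055]
slot [168. 309.] 0.76 [0.165 0.272 0.055]
slot [149. 207.] 0.54 [0.446 0.327 0.055]
hinge [175. 264.] 0.78 [0.289 0.244 0.095]
hinge [222. 103.] 0.56 [0.734 0.115 0.095]
lid_edge [217. 154.] 0.81 [0.588 0.131 0.095]
lid_edge [161. 320.] 0.69 [0.145 0.281 0.095]
rod_center [299. 231.] 0.58 [ 0.372 -0.094  0.051]
rest_mid [366. 188.] 0.86 [ 0.491 -0.289  0.051]
rest_mid [222. 102.] 0.64 [0.753 0.122 0.051]
ink_mid [329. 110.] 0.72 [ 0.729 -0.196  0.032]
roll_mid [149. 207.] 0.64 [0.449 0.339 0.015]
roll_mid [222. 134.] 0.47 [0.665 0.123 0.015]
cardbox_mid [148. 152.] 0.92 [0.613 0.342 0.022]
scene ['image', 'fx', 'fy', 'cx', 'cy', 'world_to_cam', 'shot'] 415.7207958170114 257.532846987374 192.0673906780677
chest [310. 246.] 0.96 [0.663 0.106 0.   ]
chest [307. 128.] 0.74 [0.242 0.261 0.   ]
chest [209. 296.] 0.45 [ 0.719 -0.192  0.   ]
hinge [3
[... 596 characters left out ...]
-0.293  0.022]
{'time_s': 1.0, 'joint_pos': array([-1.31341560e+00,  1.30409668e-01,  1.48821572e+00, -3.04786897e-05,
        1.52302639e+00, -8.53716664e-02]), 'qd': array([-0.00028127,  0.0002651 ,  0.00175987, -0.00132206,  0.00262987,
        0.0012004 ]), 'effort': array([ 5.88638140e-04, -5.69316816e+01, -5.00879216e+01, -3.59345067e-04,
        1.07539152e-03, -8.35129845e-05]), 'tcp_pos': array([ 0.20167001, -0.56507529,  0.2008778 ]), 'eef_rot': array([-3.09551562e+00, -5.35755305e-01,  5.56210751e-05]), 'wrist_force': array([ 0.67437276, -0.32275946,  0.41537995]), 'ft_torque': array([-0.03729094,  0.00403911, -0.03062105]), 'gripper_force': 0.0, 'grip_width': 0.08545381339357451}
```

Run:
```python
import cv2,numpy as np
a=cv2.imread("pics/top0.png")
cv2.imwrite("pics/t1.png",cv2.resize(a,(800,600),interpolation=cv2.INTER_CUBIC))
```

```text
(no output)
```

View pics/t1.png

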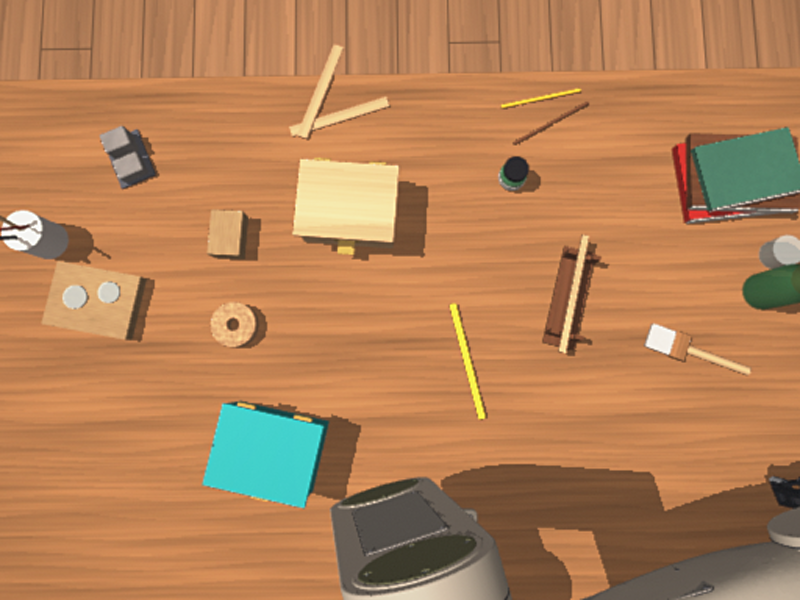

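View pics/scene0.png

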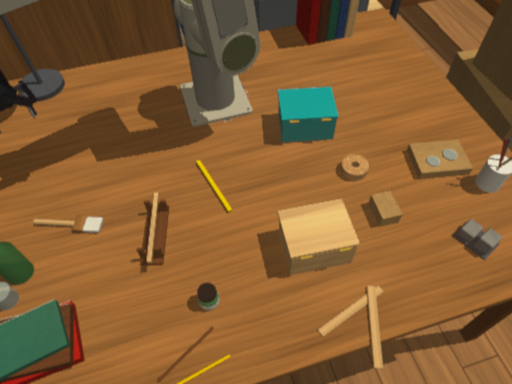

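Two chest-like boxes: the light-wood one at (222,128) in the top picture and the turquoise one at (170,290). The light-wood box with the brass sill at (221,160) matches the description. Two rod-like things: the wooden rod on the dark rest at (368,188) and a yellow rod on the desk at (300,231). The wooden one is meant. Next I'll measure both and make a confirming crop.

```bash
cat >> h.py <<'E'
def mask(t,p,near):
    best=None
    for d in eyes.masks_of(t,p):
        e=d["extent"];c=np.array([e[0]+e[2]/2,e[1]+e[3]/2])
        if np.linalg.norm(c-near)<30 and best is None: best=d
    return best
def axis_at(p,m,z):
    """centre, yaw and size of a mask's min-area rectangle in the plane z"""
    vs,us=np.nonzero(m);P=np.array([atz(p,(u,v),z)[:2] for u,v in zip(us,vs)])*1000
    (c,s,a)=cv2.minAreaRect(P.astype(np.float32));
    b=cv2.boxPoints((c,s,a));e=[b[1]-b[0],b[2]-b[1]];e=max(e,key=np.linalg.norm)
    y=np.arctan2(e[1],e[0]);y=(y+np.pi/2)%np.pi-np.pi/2
    return np.array(c)/1000,y,np.sort(s)
E
python3 - <<'E'
from h import *
p=eyes.read_camera("top")
im=p["image"];cv2.imwrite("pics/crop1.png",cv2.resize(im[90:240,180:400],(792,540),interpolation=cv2.INTER_CUBIC))
for t,n,z in(("rod_center",(368,188),.057),("lid",(222,128),.105),("chest",(222,128),.105),("rest_mid",(368,188),.03),("cardbox_mid",(148,152),.045)):
    d=mask(t,p,n)
    if d: print(t,d["conf"],d["extent"],axis_at(p,d["region"],z))
    else: print(t,"none",[(x["extent"],round(x["conf"],2)) for x in eyes.masks_of(t,p)])
# colour segmentation
hsv=cv2.cvtColor(im,cv2.COLOR_BGR2HSV)
print(hsv[128,222],hsv[188,368],hsv[160,221],hsv[100,300],hsv[180,360])
w=eyes.read_camera("wrist");print(atz(w,(256,192),0))
E
```

```text
rod_center 0.73 [360.1, 151.6, 18.7, 81.0] (array([ 0.49301218, -0.28871783]), np.float32(-0.23965907), array([ 13.33306885, 217.70669556]))
lid 0.59 [188.0, 102.0, 68.7, 52.8] (array([0.65925726, 0.11842494]), np.float32(1.4797632), array([140.63650513, 177.91506958]))
chest 0.76 [188.4, 100.2, 67.3, 60.1] (array([0.64997302, 0.11929813]), np.float32(1.4792377), array([168.17683411, 177.9223175 ]))
rest_mid 0.74 [344.8, 156.7, 40.7, 63.9] (array([ 0.4881189 , -0.29099997]), np.float32(-0.2623036), array([ 70.8301239 , 187.61958313]))
cardbox_mid 0.82 [132.7, 137.1, 28.4, 31.4] (array([0.61473547, 0.34496051]), np.float32(-0.08277953), array([76.58774567, 92.16579437]))
[ 24  81 246] [ 18 103 249] [ 22 147 234] [ 13 145 193] [ 10 146 140]
[ 0.16763307 -0.57737057  0.        ]
```

View pics/crop1.png

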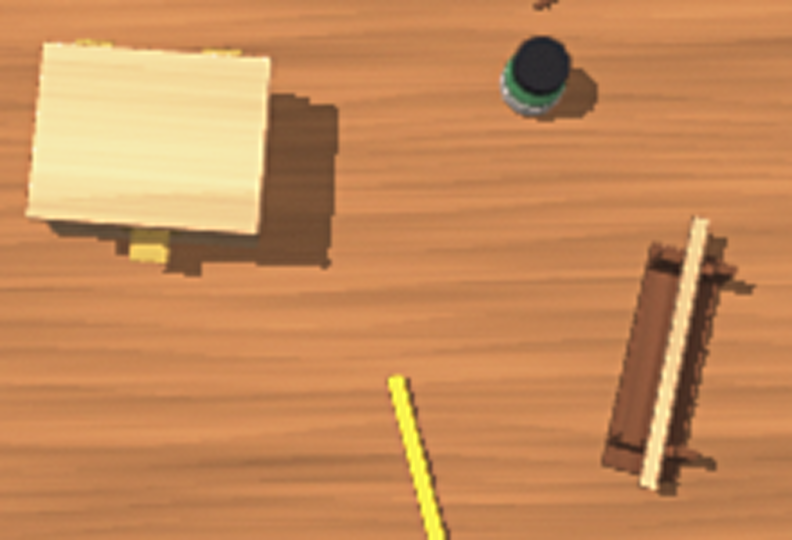

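The crop confirms it: the light-wood box with the brass sill at (150,245) is the chest. The wooden rod lies on the dark rest from (700,220) to (650,490). Planning the approach.

```bash
cat >> h.py <<'E'
def pose():
    s=status.sense();x=R.from_rotvec(s["eef_rot"]).as_matrix()[:,0]
    return np.array(s["tcp_pos"]),np.arctan2(x[1],x[0])
def plan(wps,start=None):
    """wps: (xyz, yaw, nrows, opening) ; prints rows in tool axes"""
    P,Y=start or pose();k=0;nmax=0
    for X,y,n,g in wps:
        X=np.array(X);dP=(X-P)/n;dY=(y-Y)/n
        for i in range(n):
            c,s=np.cos(Y),np.sin(Y)
            r=[dP@[c,s,0],dP@[s,-c,0],-dP[2],-dY]
            print([float(v) for v in np.round(r,4)]+[g],end=",\n" if k%5<4 else "\n--\n");Y+=dY;k+=1
        P=X
    print("rows",k)
chest_yaw=-.0914; cx_=np.array([np.cos(chest_yaw),np.sin(chest_yaw),0]); cy_=np.array([-cx_[1],cx_[0],0])
slot=np.array([.6593,.1184,.055])-.060*cx_
hinge=slot+.130*cx_+[0,0,.040]
rod=np.array([.493,-.2887,.051]); rod_yaw=-.2397
rx=np.array([np.cos(rod_yaw),np.sin(rod_yaw),0])
grasp=rod-.040*rx+[0,0,-.019]
E
python3 - <<'E'
from h import *
p=eyes.read_camera("top")
print(slot,hinge,grasp)
print("sill end px",proj(p,slot-.026*cx_-[0,0,.010]))
for s in(-1,1): print(proj(p,slot-.026*cx_-[0,0,.010]+s*.015*cy_))
im=p["image"];b=im[150:172,205:240].astype(int);sat=cv2.cvtColor(im,cv2.COLOR_BGR2HSV)
m=(sat[150:172,200:245,0]>18)&(sat[150:172,200:245,1]>125)&(sat[150:172,200:245,2]>200)
v,u=np.nonzero(m);print(u.min()+200,u.max()+200,v.min()+150,v.max()+150,len(u))
plan([([*grasp[:2],.12],rod_yaw,12,100),([*grasp[:2],.10],rod_yaw,3,100)])
E
```

```text
[0.59955044 0.12387637 0.055     ] [0.72900781 0.1120109  0.095     ] [ 0.45414363 -0.27920355  0.032     ]
sill end px [220.54917527 162.52986522]
[225.71722271 162.91620893]
[215.38290678 162.1436545 ]
216 225 158 162 45
[0.0278, -0.0154, 0.0067, 0.0485, 100],
[0.027, -0.0167, 0.0067, 0.0485, 100],
[0.0262, -0.018, 0.0067, 0.0485, 100],
[0.0253, -0.0192, 0.0067, 0.0485, 100],
[0.0243, -0.0204, 0.0067, 0.0485, 100]
--
[0.0233, -0.0216, 0.0067, 0.0485, 100],
[0.0222, -0.0227, 0.0067, 0.0485, 100],
[0.0211, -0.0238, 0.0067, 0.0485, 100],
[0.0199, -0.0248, 0.0067, 0.0485, 100],
[0.0187, -0.0257, 0.0067, 0.0485, 100]
--
[0.0174, -0.0266, 0.0067, 0.0485, 100],
[0.0161, -0.0274, 0.0067, 0.0485, 100],
[0.0, 0.0, 0.0067, -0.0, 100],
[0.0, 0.0, 0.0067, -0.0, 100],
[0.0, 0.0, 0.0067, -0.0, 100]
--
rows 15
```

Sill agrees with the slot estimate.

Request:
step_arm(moves=[[0.028,-0.015,0.007,0.0485,100],[0.027,-0.017,0.007,0.0485,100],[0.026,-0.018,0.007,0.0485,100],[0.025,-0.019,0.007,0.0485,100],[0.024,-0.02,0.007,0.0485,100]])

```text
time_s: 1.82
tcp_pos: [0.3071, -0.4456, 0.1657]
eef_rot: [3.138, 0.153, 0.0]
wrist_force: [-0.5, 0.2, -0.6]
grip_width: 0.0854
gripper_force: 0.0
```

Request:
step_arm(moves=[[0.023,-0.022,0.007,0.0485,100],[0.022,-0.023,0.007,0.0485,100],[0.021,-0.024,0.007,0.0485,100],[0.02,-0.025,0.007,0.0485,100],[0.019,-0.026,0.007,0.0485,100]])

```text
time_s: 2.23
tcp_pos: [0.412, -0.325, 0.1308]
eef_rot: [3.133, -0.227, 0.001]
wrist_force: [-0.2, -0.6, -0.5]
grip_width: 0.0854
gripper_force: 0.0
```

Request:
step_arm(moves=[[0.017,-0.027,0.007,0.0485,100],[0.016,-0.027,0.007,0.0485,100],[0,0,0.006,0,100],[0,0,0.006,0,100],[0,0,0,0,100]])

```text
time_s: 2.65
tcp_pos: [0.4518, -0.2781, 0.1034]
eef_rot: [-3.119, 0.372, 0.003]
wrist_force: [-0.2, 0.7, -0.2]
grip_width: 0.0853
gripper_force: 0.0
```

Run:
```python
from h import *
print(pose(),status.sense()["time_s"])
p=eyes.read_camera("wrist");cv2.imwrite("pics/w1.png",p["image"])
for t in("rod_center","rest_mid"):
    for d in eyes.masks_of(t,p)[:3]: print(t,d["conf"],d["extent"],axis_at(p,d["region"],.057) if t[1]=='o' else '')
    for d in eyes.spot_point(t,p)[:3]: print(t,d["location"],d["conf"],atz(p,d["location"],.051))
plan([([*grasp[:2],.055],rod_yaw,3,100),(grasp,rod_yaw,2,100)])
```

```text
(array([ 0.45179126, -0.27805728,  0.10344273]), np.float64(-0.23773628528240887)) 2.65
rod_center 0.89 [250.7, 0.2, 21.8, 284.2] (array([ 0.48126099, -0.28906732]), np.float32(-0.24394572), array([ 13.04177666, 186.6040802 ]))
rod_center 0.86 [1.2, 202.8, 91.0, 107.9] (array([ 0.44773825, -0.12707304]), np.float32(0.22706687), array([16.78475952, 92.52103424]))
rod_center [87.3, 307.0] 0.88 [ 0.40194942 -0.1334013   0.051     ]
rod_center [265.0, 138.6] 0.77 [ 0.49477243 -0.29499711  0.051     ]
rest_mid 0.55 [211.9, 0.1, 114.8, 255.5] 
rest_mid [264.7, 139.7] 0.84 [ 0.49412387 -0.29464355  0.051     ]
[0.0005, -0.0002, 0.0168, -0.0003, 100],
[0.0005, -0.0002, 0.0168, -0.0003, 100],
[0.0005, -0.0002, 0.0168, -0.0003, 100],
[0.0, 0.0, 0.0115, -0.0, 100],
[0.0, 0.0, 0.0115, -0.0, 100]
--
rows 5
```

View pics/w1.png

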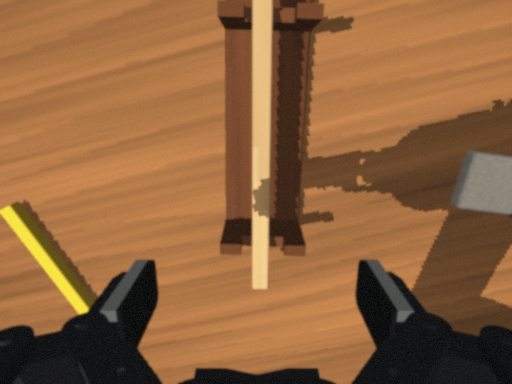

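The wrist view shows the wooden rod (column 261, rows 0–288) on its dark rest, with the open fingers straddling it. The yellow rod is clear at the left. Going down to grasp.

Request:
step_arm(moves=[[0.0005,0.0003,0.017,0,100],[0.0005,0.0003,0.017,0,100],[0.0005,0,0.017,0,100],[0,0,0.012,0,100],[0,0,0.008,0,100]])

```text
time_s: 3.32
tcp_pos: [0.4531, -0.2794, 0.0326]
eef_rot: [-3.118, 0.376, 0.002]
wrist_force: [1.4, 0.5, 0.2]
grip_width: 0.0852
gripper_force: 0.0
```

Request:
step_arm(moves=[[0,0,0,0,60],[0,0,0,0,20],[0,0,0,0,0],[0,0,0,0,0],[0,0,0,0,0]])

```text
time_s: 3.73
tcp_pos: [0.4547, -0.2799, 0.035]
eef_rot: [3.118, -0.375, 0.002]
wrist_force: [0.1, 0.4, 0.1]
grip_width: 0.0259
gripper_force: 0.0
```

Request:
step_arm(moves=[[0,0,0,0,0],[0,0,0,0,0],[0,0,0,0,0],[0,0,0,0,0],[0,0,0,0,0]])

```text
time_s: 4.15
tcp_pos: [0.454, -0.2794, 0.0339]
eef_rot: [-3.119, 0.375, -0.0]
wrist_force: [-1.1, -0.4, -0.6]
grip_width: -0.0005
gripper_force: 0.0
```

Run:
```python
from h import *
print(pose())
a=eyes.read_camera("wrist")["image"];p=eyes.read_camera("scene");b=p["image"]
print(proj(p,rod))
b=cv2.resize(b[150:300,60:260],(512,384),interpolation=cv2.INTER_CUBIC)
cv2.imwrite("pics/v2.png",cv2.resize(np.hstack([a,b]),(800,300)))
```

```text
(array([ 0.4539797 , -0.27935775,  0.03389607]), np.float64(-0.23919712987465963))
[153.65657687 223.5429545 ]
```

View pics/v2.png

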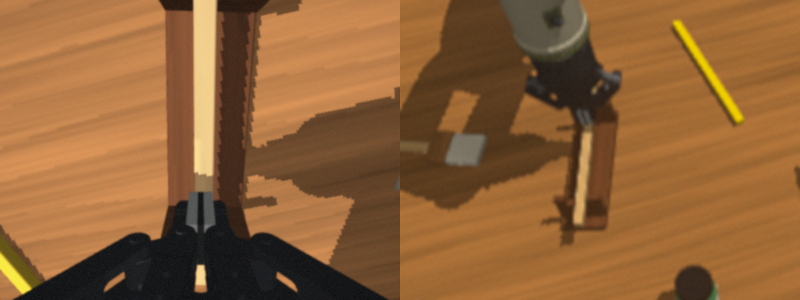

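Run:
```python
from h import *
w=eyes.read_camera("wrist");s=eyes.read_camera("scene");t=eyes.read_camera("top")
P=pose()[0]
for dz in(-.034,0,.02,.04,.06):
    print(dz,*[proj(c,P+[0,0,dz]).round(0) for c in(w,s,t)])
print("rod near end",*[proj(c,rod-.11*rx).round(0) for c in(w,s,t)])
print("near upright",*[proj(c,rod-.079*rx+[0,0,.008]).round(0) for c in(w,s,t)])
for c in (s,w,t):
  for d in eyes.masks_of("rod_center",c)[:2]: print(d["extent"],round(d["conf"],2))
a=cv2.resize(w["image"][200:384,170:350],(400,409));b=cv2.resize(s["image"][175:255,120:198],(399,409),interpolation=cv2.INTER_CUBIC)
cv2.imwrite("pics/v3.png",np.hstack([a,b]));print(status.sense())
```

```text
-0.034 [255. 215.] [159. 221.] [359. 203.]
0 [255. 237.] [156. 215.] [362. 202.]
0.02 [255. 254.] [155. 211.] [364. 201.]
0.04 [255. 275.] [153. 207.] [365. 201.]
0.06 [254. 302.] [151. 203.] [367. 200.]
rod near end [255. 364.] [157. 191.] [358. 225.]
near upright [255. 327.] [155. 198.] [361. 215.]
[196.9, 160.4, 36.0, 53.7] 0.73
[149.8, 214.5, 8.3, 48.2] 0.58
[249.7, 0.0, 29.7, 362.5] 0.72
[0.0, 300.4, 48.9, 71.7] 0.71
[285.9, 193.6, 25.0, 72.3] 0.69
[366.3, 149.6, 12.7, 34.0] 0.62
{'time_s': 4.55, 'joint_pos': array([-6.47885166e-01,  9.84980971e-02,  1.83987278e+00,  2.23293553e-06,
        1.20328036e+00,  1.16213545e+00]), 'qd': array([ 0.00308937,  0.00128559,  0.00199488,  0.00031211, -0.00204459,
       -0.00120443]), 'effort': array([ 9.28022164e-04, -5.02018082e+01, -4.50229418e+01,  8.92607886e-06,
        1.82446682e-03,  2.44624442e-05]), 'tcp_pos': array([ 0.45395719, -0.27937503,  0.03385976]), 'eef_rot': array([-3.11911469e+00,  3.74874757e-01,  7.78236319e-05]), 'wrist_force': array([-0.3302179, -0.1980004,  0.2749618]), 'ft_torque': array([-0.01459388, -0.02563701, -0.04585144]), 'gripper_force': 0.0, 'grip_width': 0.00012669589274672444}
```

View pics/v3.png

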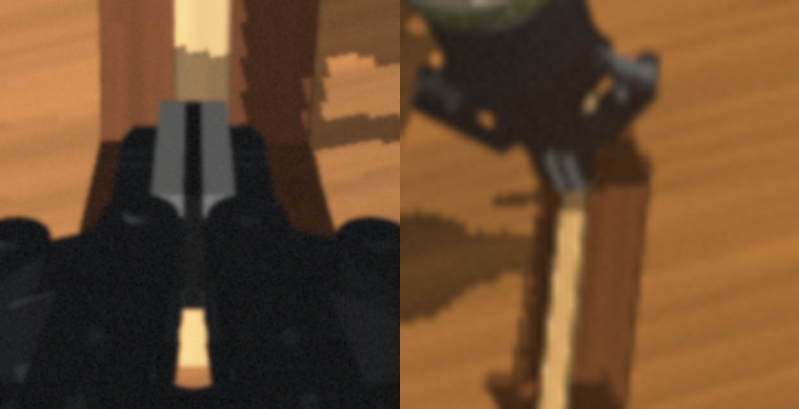

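```bash
cat >> h.py <<'E'
def tri(obs):
    A=np.zeros((3,3));b=np.zeros(3)
    for p,uv in obs:
        o,d=ray(p,uv);d=d/np.linalg.norm(d);Q=np.eye(3)-np.outer(d,d);A+=Q;b+=Q@o
    return np.linalg.solve(A,b)
E
python3 - <<'E'
from h import *
w=eyes.read_camera("wrist");s=eyes.read_camera("scene");t=eyes.read_camera("top")
ends={}
for n,f,c,(u0,u1,v0,v1) in(("top","top0",t,(345,395,140,235)),("scene","scene0",s,(140,172,185,275))):
    h=cv2.cvtColor(cv2.imread(f"pics/{f}.png"),cv2.COLOR_BGR2HSV)[v0:v1,u0:u1]
    m=((h[...,2]>205)&(h[...,1]<125)).astype(np.uint8)
    k,l,st,_=cv2.connectedComponentsWithStats(m);i=1+st[1:,4].argmax()
    v,u=np.nonzero(l==i);v=v+v0;u=u+u0
    a=[(u[v<=v.min()+1].mean(),v.min()),(u[v>=v.max()-1].mean(),v.max())]
    ends[n]=a;print(n,st[i],a)
far=tri([(t,ends["top"][0]),(s,ends["scene"][1])]);near=tri([(t,ends["top"][1]),(s,ends["scene"][0])])
print("far",far,"near",near,np.linalg.norm(far-near),(far+near)/2)
print("tip",tri([(w,(257,246)),(s,(153,212.6))]),pose()[0])
print("pred scene of rod",proj(s,rod+.11*rx),proj(s,rod-.11*rx))
# rod width in wrist, now
o,d=ray(w,(256,192));print("cam",o,"fx",w["fx"])
E
```

```text
top [ 13  10  19  76 311] [(np.float64(374.2), np.int64(150)), (np.float64(359.8333333333333), np.int64(225))]Traceback (most recent call last):
  File "<stdin>", line 7, in <module>
ValueError: attempt to get argmax of an empty sequence
```

Run:
```python
from h import *
w=eyes.read_camera("wrist");s=eyes.read_camera("scene");t=eyes.read_camera("top")
h=cv2.cvtColor(cv2.imread("pics/scene0.png"),cv2.COLOR_BGR2HSV)
print(h[225,146:166].tolist())
for vv,ss in((170,125),(180,135),(190,140)):
    m=((h[185:275,140:172,2]>vv)&(h[185:275,140:172,1]<ss)).astype(np.uint8)
    k,l,st,_=cv2.connectedComponentsWithStats(m)
    if k<2: print("none");continue
    i=1+st[1:,4].argmax();v,u=np.nonzero(l==i);v+=185;u+=140
    a=(u[v<=v.min()+1].mean(),v.min());b=(u[v>=v.max()-1].mean(),v.max())
    near=tri([(t,(359.8,225.5)),(s,a)]);far=tri([(t,(374.2,150)),(s,b)])
    print(a,b,near.round(4),far.round(4),np.linalg.norm(far-near))
print("tip",tri([(w,(257,246)),(s,(153,212.6))]),pose()[0])
print("pred",proj(s,rod-.11*rx),proj(s,rod+.11*rx))
print("cam",ray(w,(0,0))[0],w["fx"])
```

```text
[[13, 176, 97], [12, 170, 78], [15, 171, 67], [15, 155, 84], [17, 142, 142], [17, 137, 194], [17, 137, 205], [17, 134, 207], [17, 137, 194], [17, 143, 144], [13, 163, 111], [13, 175, 105], [12, 177, 108], [12, 172, 114], [12, 171, 115], [13, 173, 112], [12, 172, 111], [12, 174, 110], [12, 175, 111], [12, 174, 110]]
(np.float64(150.0), np.int64(228)) (np.float64(150.0), np.int64(229)) [ 0.3906 -0.3154 -0.1239] [ 0.5786 -0.287   0.1593] 0.3410882944648078
(np.float64(152.0), np.int64(227)) (np.float64(150.66666666666666), np.int64(253)) [ 0.3908 -0.3112 -0.1195] [ 0.5962 -0.3078  0.0792] 0.28581013285096385
(np.float64(155.5), np.int64(193)) (np.float64(148.71428571428572), np.int64(260)) [ 0.3863 -0.2682  0.0435] [ 0.6013 -0.3169  0.055 ] 0.22073151233280527
tip [ 0.4615175  -0.28306563  0.05936427] [ 0.45398759 -0.27940146  0.03389203]
pred [156.91760118 190.97799063] [150.00706841 259.98736576]
cam [ 0.5296659  -0.29883946  0.20622582] 344.03003036688784
```

Run:
```python
from h import *
w=eyes.read_camera("wrist");P=pose()[0]
for off in(0,.006,.011):
    for uv in((250,246),(264,246),(243,288),(277,288)):
        o,d=ray(w,uv);k=((P+off*rx-o)@rx)/(d@rx);X=o+k*d;print(off,uv,X.round(4),"lateral mm",round(1000*float((X-P)@np.cross([0,0,1],rx)),1))
```

```text
0 (250, 246) [ 0.4546 -0.2769  0.0453] lateral mm 2.5
0 (264, 246) [ 0.4529 -0.2839  0.0453] lateral mm -4.7
0 (243, 288) [ 0.4551 -0.2748  0.0841] lateral mm 4.7
0 (277, 288) [ 0.4518 -0.2883  0.0841] lateral mm -9.2
0.006 (250, 246) [ 0.4603 -0.2786  0.0577] lateral mm 2.3
0.006 (264, 246) [ 0.4588 -0.2851  0.0577] lateral mm -4.4
0.006 (243, 288) [ 0.4608 -0.2767  0.0935] lateral mm 4.2
0.006 (277, 288) [ 0.4578 -0.2891  0.0935] lateral mm -8.5
0.011 (250, 246) [ 0.4651 -0.28    0.068 ] lateral mm 2.0
0.011 (264, 246) [ 0.4637 -0.286   0.068 ] lateral mm -4.1
0.011 (243, 288) [ 0.4656 -0.2782  0.1013] lateral mm 3.9
0.011 (277, 288) [ 0.4627 -0.2898  0.1013] lateral mm -8.0
```

The shut fingertips show above the rod: the wrist ray puts them at about z = 0.06, but the reported TCP is 0.034. I'll probe gently downward to find the true tip height.

Request:
step_arm(moves=[[0,0,0.001,0,0],[0,0,0.001,0,0],[0,0,0.001,0,0],[0,0,0.001,0,0],[0,0,0.001,0,0]])

```text
time_s: 5.32
tcp_pos: [0.4539, -0.2793, 0.0287]
eef_rot: [-3.119, 0.375, 0.0]
wrist_force: [0.1, -0.9, 0.9]
grip_width: 0.0
gripper_force: 0.0
```

Request:
step_arm(moves=[[0,0,0.001,0,0],[0,0,0.001,0,0],[0,0,0.001,0,0],[0,0,0.001,0,0],[0,0,0,0,0]])

```text
time_s: 5.73
tcp_pos: [0.454, -0.2795, 0.0265]
eef_rot: [3.119, -0.375, -0.0]
wrist_force: [-6.9, 5.2, 15.5]
grip_width: 0.0002
gripper_force: 8.1
```

Contact comes at a reported z of 0.027 against a rod top of 0.057, so the true tip is about 30 mm above the reported TCP. I'll allow for that: lift, open, go lower and grip.

Request:
step_arm(moves=[[0,0,-0.02,0,0],[0,0,-0.015,0,100],[0,0,0,0,100],[0,0,0,0,100],[0,0,0,0,100]])

```text
time_s: 6.15
tcp_pos: [0.4537, -0.2792, 0.0592]
eef_rot: [-3.119, 0.375, 0.001]
wrist_force: [0.3, 0.3, 0.0]
grip_width: 0.048
gripper_force: 0.0
```

Request:
step_arm(moves=[[0,0,0,0,100],[0,0,0,0,100],[0,0,0,0,100],[0,0,0,0,100],[0,0,0,0,100]])

```text
time_s: 6.57
tcp_pos: [0.4538, -0.2793, 0.0595]
eef_rot: [-3.119, 0.375, 0.001]
wrist_force: [-0.6, 1.7, 0.3]
grip_width: 0.0853
gripper_force: 0.0
```

Request:
step_arm(moves=[[0,0,0.01,0,60],[0,0,0.01,0,60],[0,0,0.008,0,60],[0,0,0.006,0,60],[0,0,0.004,0,60]])

```text
time_s: 6.98
tcp_pos: [0.4531, -0.2787, 0.0201]
eef_rot: [-3.118, 0.375, 0.003]
wrist_force: [0.2, 0.3, -0.6]
grip_width: 0.0517
gripper_force: 0.0
```

Run:
```python
from h import *
w=eyes.read_camera("wrist");print(pose());print([(d["extent"],d["conf"],axis_at(w,d["region"],.057)[:2]) for d in eyes.masks_of("rod_center",w)[:2]])
cv2.imwrite("pics/w4.png",w["image"])
```

```text
(array([ 0.45288592, -0.27856851,  0.01973079]), np.float64(-0.2392594465271882))
[([1.9, 327.1, 18.9, 42.9], 0.98, (array([ 0.43848401, -0.15347316]), np.float32(-0.46543455))), ([249.6, 0.6, 31.7, 369.9], 0.9, (array([ 0.47669705, -0.28777887]), np.float32(-0.24096513)))]
```

View pics/w4.png

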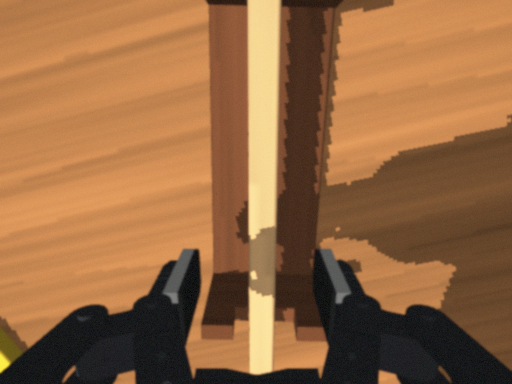

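The wrist view shows the fingers (tips at columns 200 and 314, row 250) straddling the rod at column 262. The near upright's top is at rows 320–338, clear behind. Going lower and closing.

Request:
step_arm(moves=[[0.002,0.001,0.004,0,60],[0.002,0.001,0.004,0,60],[0.001,0,0.004,0,60],[0,0,0.003,0,60],[0,0,0,0,60]])

```text
time_s: 7.5
tcp_pos: [0.458, -0.2822, 0.006]
eef_rot: [-3.119, 0.375, 0.002]
wrist_force: [-0.9, 1.1, 0.6]
grip_width: 0.0514
gripper_force: 0.0
```

Request:
step_arm(moves=[[0,0,0,0,30],[0,0,0,0,10],[0,0,0,0,0],[0,0,0,0,0],[0,0,0,0,0]])

```text
time_s: 7.92
tcp_pos: [0.4586, -0.2827, 0.0073]
eef_rot: [3.119, -0.375, 0.001]
wrist_force: [-0.3, 0.7, 2.5]
grip_width: 0.011
gripper_force: 59.3
```

Request:
step_arm(moves=[[0,0,0,0,0],[0,0,0,0,0],[0,0,0,0,0],[0,0,0,0,0],[0,0,0,0,0]])

```text
time_s: 8.33
tcp_pos: [0.4586, -0.2827, 0.0073]
eef_rot: [3.119, -0.375, 0.001]
wrist_force: [-1.5, 0.2, 5.0]
grip_width: 0.0105
gripper_force: 59.7
```

Gripped (10.5 mm, 60 N). Lift and carry to a hover in front of the slot.

Run:
```python
from h import *
P,Y=pose()
pre=slot-.20*cx_
plan([([*P[:2],.09],Y,4,0),([P[0]-.015,P[1]+.03,.10],Y,1,0),([pre[0],pre[1],.10],chest_yaw,15,0)])
```

```text
[0.0, 0.0, -0.0207, -0.0, 0],
[0.0, 0.0, -0.0207, -0.0, 0],
[0.0, 0.0, -0.0207, -0.0, 0],
[0.0, 0.0, -0.0207, -0.0, 0],
[-0.0217, -0.0256, -0.01, -0.0, 0]
--
[-0.009, -0.0249, -0.0, -0.0099, 0],
[-0.0088, -0.025, -0.0, -0.0099, 0],
[-0.0085, -0.0251, -0.0, -0.0099, 0],
[-0.0083, -0.0251, -0.0, -0.0099, 0],
[-0.008, -0.0252, -0.0, -0.0099, 0]
--
[-0.0078, -0.0253, -0.0, -0.0099, 0],
[-0.0075, -0.0254, -0.0, -0.0099, 0],
[-0.0073, -0.0255, -0.0, -0.0099, 0],
[-0.007, -0.0255, -0.0, -0.0099, 0],
[-0.0068, -0.0256, -0.0, -0.0099, 0]
--
[-0.0065, -0.0257, -0.0, -0.0099, 0],
[-0.0063, -0.0257, -0.0, -0.0099, 0],
[-0.006, -0.0258, -0.0, -0.0099, 0],
[-0.0058, -0.0258, -0.0, -0.0099, 0],
[-0.0055, -0.0259, -0.0, -0.0099, 0]
--
rows 20
```

Request:
step_arm(moves=[[0,0,-0.01,0,0],[0,0,-0.02,0,0],[0,0,-0.022,0,0],[0,0,-0.022,0,0],[-0.022,-0.026,-0.018,0,0]])

```text
time_s: 8.75
tcp_pos: [0.4446, -0.2553, 0.1009]
eef_rot: [3.116, -0.378, 0.003]
wrist_force: [1.0, -0.2, 1.1]
grip_width: 0.0106
gripper_force: 59.0
```

Request:
step_arm(moves=[[-0.009,-0.025,0,-0.01,0],[-0.009,-0.025,0,-0.01,0],[-0.0085,-0.025,0,-0.01,0],[-0.008,-0.025,0,-0.01,0],[-0.008,-0.025,0,-0.01,0]])

```text
time_s: 9.17
tcp_pos: [0.4283, -0.1195, 0.0991]
eef_rot: [-3.127, 0.296, 0.0]
wrist_force: [-0.3, 0.2, -1.4]
grip_width: 0.0111
gripper_force: 59.0
```

Request:
step_arm(moves=[[-0.008,-0.025,0,-0.01,0],[-0.0075,-0.025,0,-0.01,0],[-0.007,-0.0255,0,-0.01,0],[-0.007,-0.0255,0,-0.01,0],[-0.007,-0.0255,0,-0.01,0]])

```text
time_s: 9.58
tcp_pos: [0.4136, 0.0113, 0.0991]
eef_rot: [-3.134, 0.218, 0.0]
wrist_force: [1.0, -0.5, -0.0]
grip_width: 0.0109
gripper_force: 59.0
```

Request:
step_arm(moves=[[-0.0065,-0.0255,0,-0.01,0],[-0.006,-0.026,0,-0.01,0],[-0.006,-0.026,0,-0.01,0],[-0.006,-0.026,0,-0.01,0],[-0.0055,-0.026,0,-0.01,0]])

```text
time_s: 10.0
tcp_pos: [0.3991, 0.1435, 0.0992]
eef_rot: [-3.138, 0.139, 0.0]
wrist_force: [1.0, -0.7, -0.7]
grip_width: 0.0106
gripper_force: 59.1
```

Run:
```python
from h import *
P,Y=pose();print(P,Y,status.sense()["grip_width"],status.sense()["time_s"])
t=eyes.read_camera("top");s=eyes.read_camera("scene");w=eyes.read_camera("wrist")
z=P[2]+.0437+.006
for n,c in(("top",t),("wrist",w)):
    for d in eyes.masks_of("rod_center",c)[:3]:
        q,a,sz=axis_at(c,d["region"],z);print(n,np.round(d["extent"]),round(d["conf"],2),q.round(4),round(float(a),4),sz, "tip",(q+sz[1]/2000*np.array([np.cos(a),np.sin(a)])).round(4))
# rest, now empty, for placing
for d in eyes.spot_point("rest_mid",t)[:2]: print("rest",d["location"],atz(t,d["location"],.051))
d=mask("rest_mid",t,(368,188))
if d: print(axis_at(t,d["region"],.03))
ti=t["image"];wi=cv2.resize(w["image"],(400,300));cv2.imwrite("pics/v5.png",np.hstack([wi,cv2.resize(ti[100:250,190:390],(400,300),interpolation=cv2.INTER_CUBIC)]))
```

```text
[0.39912837 0.1434844  0.09916507] -0.08871003932423192 0.010576785262928198 10.0
top [288. 194.  23.  75.] 0.69 [ 0.3721 -0.0841] 0.2338 [ 12.16589355 190.60990906] tip [ 0.4648 -0.062 ]
top [210. 167.   8.  87.] 0.6 [0.4353 0.1406] -0.085 [ 12.03605556 214.55128479] tip [0.5422 0.1315]
wrist [242.   2.  33. 371.] 0.64 [0.4287 0.1417] -0.0868 [ 11.78223324 148.18791199] tip [0.5025 0.1352]
rest [365.8, 188.4] [ 0.49112178 -0.28809227  0.051     ]
(array([ 0.48754694, -0.29025064]), np.float32(-0.25830698), array([ 72.6473999 , 191.64450073]))
```

View pics/v5.png

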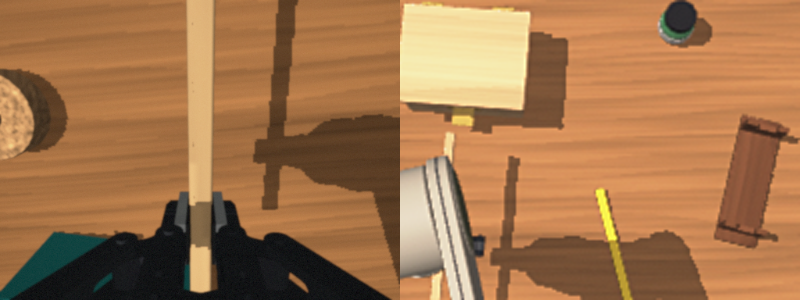

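The rod is firmly held and in line with the slot: wrist view rod at column 200 of the left half, top view tip at (449,135) of the right half, with the sill at (462,116). Lower and insert.

Request:
step_arm(moves=[[0,0.0005,0.015,0.0005,0],[0,0.0005,0.02,0.0005,0],[0,0.0005,0.02,0.0005,0],[0,0,0.02,0.0005,0],[0,0,0.0125,0,0]])

```text
time_s: 10.77
tcp_pos: [0.3986, 0.1393, 0.0094]
eef_rot: [3.137, -0.146, -0.003]
wrist_force: [-1.1, 0.0, 0.1]
grip_width: 0.0109
gripper_force: 59.0
```

Run:
```python
from h import *
P,Y=pose();print(P,Y)
t=eyes.read_camera("top")
for d in eyes.masks_of("rod_center",t)[:3]:
    q,a,sz=axis_at(t,d["region"],P[2]+.0497);print(np.round(d["extent"]),round(d["conf"],2),q.round(4),round(float(a),4),sz, "tip",(q+sz[1]/2000*np.array([np.cos(a),np.sin(a)])).round(4))
L=np.append(q,0)-slot;print("need lateral")
X=P+.145*np.array([np.cos(Y),np.sin(Y),0]);print("tip est rel slot",(X-slot)@cx_,(X-slot)@cy_)
```

```text
[0.39864041 0.13934343 0.00942626] -0.09325919781923475
[290. 197.  19.  68.] 0.67 [ 0.3752 -0.0916] 0.2269 [  8.91676235 198.70863342] tip [ 0.4721 -0.0692]
[215. 174.  11.  78.] 0.64 [0.4364 0.1353] -0.0881 [ 12.09167671 215.40548706] tip [0.5437 0.1258]
need lateral
tip est rel slot -0.056483389366479515 -0.0032047015728601407
```

Request:
step_arm(moves=[[0,-0.0015,-0.001,0,0],[0,-0.0015,-0.0005,0,0],[0.005,0,0,0,0],[0.01,0,0,0,0],[0.01,0,0,0,0]])

```text
time_s: 11.28
tcp_pos: [0.4265, 0.1417, 0.0143]
eef_rot: [-3.138, 0.143, -0.004]
wrist_force: [0.9, -0.7, -0.4]
grip_width: 0.0106
gripper_force: 59.0
```

Request:
step_arm(moves=[[0.008,0,0,0,0],[0.007,0,0,0,0],[0.006,0,0,0,0],[0.006,0,0,0,0],[0.006,0,0,0,0]])

```text
time_s: 11.7
tcp_pos: [0.4581, 0.1384, 0.0129]
eef_rot: [3.138, -0.143, -0.0]
wrist_force: [-0.1, -0.3, -0.1]
grip_width: 0.0106
gripper_force: 59.0
```

Request:
step_arm(moves=[[0.002,0.0005,0.0008,0,0],[0.006,0.0005,0.0005,0,0],[0.008,0,0,0,0],[0.008,0,0,0,0],[0.007,0,0,0,0]])

```text
time_s: 12.12
tcp_pos: [0.4894, 0.1345, 0.0117]
eef_rot: [-3.138, 0.143, -0.001]
wrist_force: [-0.1, -0.9, 0.1]
grip_width: 0.0106
gripper_force: 59.0
```

Request:
step_arm(moves=[[0.004,0,0,0,0],[0.004,0,0,0,0],[0.003,0,0,0,0],[0.003,0,0,0,0],[0.002,0,0,0,0]])

```text
time_s: 12.53
tcp_pos: [0.5039, 0.1332, 0.0112]
eef_rot: [3.138, -0.143, -0.002]
wrist_force: [-3.4, 1.1, -0.0]
grip_width: 0.0105
gripper_force: 59.1
```

Request:
step_arm(moves=[[0.002,0,0,0,0],[0.002,0,0,0,0],[0.001,0,0,0,0],[0.001,0,0,0,0],[0,0,0,0,0]])

```text
time_s: 12.95
tcp_pos: [0.5101, 0.1326, 0.0115]
eef_rot: [3.138, -0.143, -0.001]
wrist_force: [-5.4, 0.3, -0.4]
grip_width: 0.011
gripper_force: 59.1
```

Run:
```python
from h import *
P,Y=pose();print(P,Y)
t=eyes.read_camera("top");s=eyes.read_camera("scene")
for c in(t,s):
    for d in eyes.spot_point("lid_edge",c)[:2]: print(d["location"].__class__,np.round(d["location"],1),round(d["conf"],2))
    for th in(0,.44,.6,1.9): print(th,proj(c,hinge-.14*np.cos(th)*cx_+[0,0,.14*np.sin(th)]).round(1))
```

```text
[0.51011687 0.13263667 0.01145118] -0.09113424813784012
<class 'list'> [161.8 317.1] 0.56
<class 'list'> [216.1 141.6] 0.55
0 [219.2 153.5]
0.44 [217.3 143.8]
0.6 [216.9 137.8]
1.9 [220.2  70. ]
<class 'list'> [313.2 199.7] 0.66
0 [309.3 204.2]
0.44 [312.7 195.4]
0.6 [314.7 194.5]
1.9 [338.3 239.5]
```

Lid is ajar (the top and scene views match 0.44 rad). Plan the withdrawal, the rise and the swing of the lid.

```bash
cat >> h.py <<'E'
def W(ut,v,z):  # tcp for rod tip at box coords (ut from slot, v), rod axis height z
    X=slot+(ut-.145)*cx_+v*cy_;X[2]=z-.0437;return X
E
python3 - <<'E'
from h import *
P,Y=pose();y=chest_yaw
print((P-slot)@cx_+.145,(P-slot)@cy_)
plan([(W(-.055,.0,.0552),y,5,0),(W(-.055,.045,.122),y,5,0),(W(.0395,.045,.122),y,5,0)])
E
```

```text
0.05497901909286111 0.0005453782891121054
[-0.022, 0.0001, -0.0, 0.0001, 0],
[-0.022, 0.0001, -0.0, 0.0001, 0],
[-0.022, 0.0001, -0.0, 0.0001, 0],
[-0.022, 0.0001, -0.0, 0.0001, 0],
[-0.022, 0.0001, -0.0, 0.0001, 0]
--
[0.0, -0.009, -0.0134, -0.0, 0],
[0.0, -0.009, -0.0134, -0.0, 0],
[0.0, -0.009, -0.0134, -0.0, 0],
[0.0, -0.009, -0.0134, -0.0, 0],
[0.0, -0.009, -0.0134, -0.0, 0]
--
[0.0189, 0.0, -0.0, -0.0, 0],
[0.0189, 0.0, -0.0, -0.0, 0],
[0.0189, 0.0, -0.0, -0.0, 0],
[0.0189, 0.0, -0.0, -0.0, 0],
[0.0189, 0.0, -0.0, -0.0, 0]
--
rows 15
```

Request:
step_arm(moves=[[-0.01,0,0,0,0],[-0.02,0,0,0,0],[-0.025,0,0,0,0],[-0.03,0,0,0,0],[-0.025,0,0,0,0]])

```text
time_s: 13.57
tcp_pos: [0.4005, 0.1427, 0.0118]
eef_rot: [-3.138, 0.144, -0.003]
wrist_force: [-0.7, 0.2, 0.2]
grip_width: 0.0105
gripper_force: 59.0
```

Request:
step_arm(moves=[[0,-0.009,-0.0134,0,0],[0,-0.009,-0.0134,0,0],[0,-0.009,-0.0134,0,0],[0,-0.009,-0.0134,0,0],[0,-0.009,-0.0134,0,0]])

```text
time_s: 13.98
tcp_pos: [0.4061, 0.1881, 0.0801]
eef_rot: [-3.137, 0.143, -0.005]
wrist_force: [0.3, 0.4, -0.7]
grip_width: 0.0105
gripper_force: 59.0
```

Run:
```python
from h import *
P,Y=pose();y=chest_yaw
print((P-slot)@cx_+.145,(P-slot)@cy_,P[2]+.0437,Y)
t=eyes.read_camera("top");s=eyes.read_camera("scene")
for c in(t,s):
    for d in eyes.spot_point("lid_edge",c)[:2]: print(np.round(d["location"],1),round(d["conf"],2))
w=[(W(.0395,.045,.120),y,5,0)]
for th in np.linspace(.44,1.5,21)[1:]: w.append((W(.13-.1*np.cos(th),.045,.089+.1*np.sin(th)),y,1,0))
w+=[(W(.155,.045,.189),y,5,0)]
plan(w)
```

```text
-0.05345986795366722 0.046286270227951204 0.1237872028384563 -0.09132380219277068
[217.4 141.6] 0.95
[164.  316.8] 0.91
[307.7  88.2] 0.94
[314.9 199.8] 0.91
[0.0187, 0.0001, 0.0005, 0.0002, 0],
[0.0187, 0.0001, 0.0005, 0.0002, 0],
[0.0187, 0.0001, 0.0005, 0.0002, 0],
[0.0187, 0.0001, 0.0005, 0.0002, 0],
[0.0187, 0.0001, 0.0005, 0.0002, 0]
--
[0.0024, 0.0, -0.0163, -0.0, 0],
[0.0026, -0.0, -0.0046, -0.0, 0],
[0.0029, 0.0, -0.0045, -0.0, 0],
[0.0031, -0.0, -0.0043, -0.0, 0],
[0.0033, 0.0, -0.0041, -0.0, 0]
--
[0.0035, 0.0, -0.0039, -0.0, 0],
[0.0037, -0.0, -0.0038, -0.0, 0],
[0.0039, 0.0, -0.0035, -0.0, 0],
[0.0041, -0.0, -0.0033, -0.0, 0],
[0.0043, -0.0, -0.0031, -0.0, 0]
--
[0.0044, 0.0, -0.0029, -0.0, 0],
[0.0046, -0.0, -0.0026, -0.0, 0],
[0.0047, 0.0, -0.0024, -0.0, 0],
[0.0048, 0.0, -0.0021, -0.0, 0],
[0.005, 0.0, -0.0019, -0.0, 0]
--
[0.005, 0.0, -0.0016, -0.0, 0],
[0.0051, -0.0, -0.0013, -0.0, 0],
[0.0052, -0.0, -0.0011, -0.0, 0],
[0.0052, -0.0, -0.0008, -0.0, 0],
[0.0053, -0.0, -0.0005, -0.0, 0]
--
[0.0064, -0.0, -0.0001, -0.0, 0],
[0.0064, -0.0, -0.0001, -0.0, 0],
[0.0064, -0.0, -0.0001, -0.0, 0],
[0.0064, -0.0, -0.0001, -0.0, 0],
[0.0064, -0.0, -0.0001, -0.0, 0]
--
rows 30
```

Request:
step_arm(moves=[[0.019,0,0.0008,0,0],[0.019,0,0.0008,0,0],[0.019,0,0.0008,0,0],[0.0185,0,0.0005,0,0],[0.0185,0,0,0,0]])

```text
time_s: 14.6
tcp_pos: [0.4986, 0.1777, 0.0739]
eef_rot: [3.137, -0.144, -0.003]
wrist_force: [0.5, 0.5, 0.2]
grip_width: 0.0108
gripper_force: 59.1
```

Request:
step_arm(moves=[[0.001,0,-0.008,0,0],[0.001,0,-0.008,0,0],[0.0025,0,-0.0045,0,0],[0.003,0,-0.0045,0,0],[0.003,0,-0.0045,0,0]])

```text
time_s: 15.02
tcp_pos: [0.5085, 0.1778, 0.1055]
eef_rot: [3.138, -0.143, -0.001]
wrist_force: [-0.3, 0.1, -2.0]
grip_width: 0.0106
gripper_force: 58.9
```

Request:
step_arm(moves=[[0.0035,0,-0.0042,0,0],[0.0035,0,-0.004,0,0],[0.0037,0,-0.0038,0,0],[0.0039,0,-0.0035,0,0],[0.004,0,-0.0033,0,0]])

```text
time_s: 15.43
tcp_pos: [0.528, 0.1763, 0.1245]
eef_rot: [-3.138, 0.143, -0.0]
wrist_force: [-0.4, -0.6, -0.1]
grip_width: 0.0109
gripper_force: 59.0
```

Run:
```python
from h import *
t=eyes.read_camera("top");s=eyes.read_camera("scene")
for c in(t,s):
    for d in eyes.spot_point("lid_edge",c)[:2]: print(np.round(d["location"],1),round(d["conf"],2))
    for th in(.44,.9,1.0): print(th,proj(c,hinge-.14*np.cos(th)*cx_+[0,0,.14*np.sin(th)]).round(1))
P,Y=pose();print((P-slot)@cx_+.145,(P-slot)@cy_,P[2]+.0437,Y)
```

```text
[216.4 122.5] 0.97
0.44 [217.3 143.8]
0.9 [216.5 123.8]
1.0 [216.6 118.5]
[324.4 198.4] 0.85
[306.5  89.4] 0.62
0.44 [312.7 195.4]
0.9 [319.4 196.6]
1.0 [321.1 198.5]
0.06864128350758564 0.04566195190437261 0.16771985419780536 -0.09121624551069393
```

Lid is at about 0.92 rad, as planned. Continue.

Request:
step_arm(moves=[[0.0043,0,-0.0031,0,0],[0.0044,0,-0.0029,0,0],[0.0046,0,-0.0026,0,0],[0.0047,0,-0.0024,0,0],[0.0048,0,-0.0021,0,0]])

```text
time_s: 16.05
tcp_pos: [0.5509, 0.1741, 0.1375]
eef_rot: [-3.138, 0.143, -0.001]
wrist_force: [-0.1, -0.4, -1.5]
grip_width: 0.0109
gripper_force: 59.0
```

Request:
step_arm(moves=[[0.005,0,-0.0019,0,0],[0.005,0,-0.0016,0,0],[0.005,0,-0.0013,0,0],[0.005,0,-0.001,0,0],[0.005,0,-0.0007,0,0]])

```text
time_s: 16.47
tcp_pos: [0.5757, 0.1718, 0.1438]
eef_rot: [3.138, -0.143, 0.0]
wrist_force: [-0.6, -0.2, -0.1]
grip_width: 0.0104
gripper_force: 59.0
```

Request:
step_arm(moves=[[0.006,0,0,0,0],[0.006,0,0,0,0],[0.006,0,0,0,0],[0.006,0,0,0,0],[0.006,0,0,0,0]])

```text
time_s: 16.88
tcp_pos: [0.6056, 0.1691, 0.1435]
eef_rot: [3.138, -0.143, -0.0]
wrist_force: [0.1, 0.6, -0.4]
grip_width: 0.0107
gripper_force: 59.1
```

Run:
```python
from h import *
t=eyes.read_camera("top");s=eyes.read_camera("scene")
for c in(t,s):
    for d in eyes.spot_point("lid_edge",c)[:2]: print(np.round(d["location"],1),round(d["conf"],2))
    for th in(1.57,1.7,1.9): print(th,proj(c,hinge-.14*np.cos(th)*cx_+[0,0,.14*np.sin(th)]).round(1))
P,Y=pose();print((P-slot)@cx_+.145,(P-slot)@cy_,P[2]+.0437,Y,status.sense()["wrist_force"])
```

```text
[218.3  75.3] 0.86
1.57 [218.3  86.3]
1.7 [219.   79.4]
1.9 [220.2  70. ]
[338.6 236.6] 0.87
[306.5  92.1] 0.57
1.57 [332.2 220.2]
1.7 [334.7 227.4]
1.9 [338.3 239.5]
0.14632322505232243 0.04553506176238524 0.18710024550790244 -0.09138691203507116 [ 0.00063034 -0.21739392  0.30199403]
```

Lid is past upright and falling back. Retract and carry the rod to the rest.

Run:
```python
from h import *
P,Y=pose();A=P-.15*cx_
plan([(A,Y,5,0),([.4586,-.2837,.10],-.2392,20,0)])
```

```text
[-0.03, -0.0, -0.0, -0.0, 0],
[-0.03, -0.0, -0.0, -0.0, 0],
[-0.03, -0.0, -0.0, -0.0, 0],
[-0.03, -0.0, -0.0, -0.0, 0],
[-0.03, -0.0, -0.0, -0.0, 0]
--
[0.0023, 0.0232, 0.0022, 0.0074, 0],
[0.0024, 0.0232, 0.0022, 0.0074, 0],
[0.0026, 0.0232, 0.0022, 0.0074, 0],
[0.0028, 0.0232, 0.0022, 0.0074, 0],
[0.003, 0.0231, 0.0022, 0.0074, 0]
--
[0.0031, 0.0231, 0.0022, 0.0074, 0],
[0.0033, 0.0231, 0.0022, 0.0074, 0],
[0.0035, 0.0231, 0.0022, 0.0074, 0],
[0.0036, 0.023, 0.0022, 0.0074, 0],
[0.0038, 0.023, 0.0022, 0.0074, 0]
--
[0.004, 0.023, 0.0022, 0.0074, 0],
[0.0042, 0.023, 0.0022, 0.0074, 0],
[0.0043, 0.0229, 0.0022, 0.0074, 0],
[0.0045, 0.0229, 0.0022, 0.0074, 0],
[0.0047, 0.0229, 0.0022, 0.0074, 0]
--
[0.0048, 0.0228, 0.0022, 0.0074, 0],
[0.005, 0.0228, 0.0022, 0.0074, 0],
[0.0052, 0.0227, 0.0022, 0.0074, 0],
[0.0053, 0.0227, 0.0022, 0.0074, 0],
[0.0055, 0.0227, 0.0022, 0.0074, 0]
--
rows 25
```

Request:
step_arm(moves=[[-0.02,0,0,0,0],[-0.032,0,0,0,0],[-0.034,0,0,0,0],[-0.034,0,0,0,0],[-0.03,0,0,0,0]])

```text
time_s: 17.5
tcp_pos: [0.4534, 0.1829, 0.1432]
eef_rot: [-3.138, 0.143, 0.001]
wrist_force: [-0.4, -0.4, -1.1]
grip_width: 0.0105
gripper_force: 59.1
```

Request:
step_arm(moves=[[0.0023,0.0232,0.002,0.0074,0],[0.0025,0.0232,0.002,0.0074,0],[0.0026,0.0232,0.002,0.0074,0],[0.0028,0.0232,0.002,0.0074,0],[0.003,0.0232,0.002,0.0074,0]])

```text
time_s: 17.92
tcp_pos: [0.456, 0.0653, 0.1337]
eef_rot: [-3.135, 0.201, -0.001]
wrist_force: [-0.1, 0.1, -0.6]
grip_width: 0.0106
gripper_force: 59.0
```

Request:
step_arm(moves=[[0.003,0.023,0.002,0.0074,0],[0.0033,0.023,0.002,0.0074,0],[0.0035,0.023,0.002,0.0074,0],[0.0036,0.023,0.002,0.0074,0],[0.0038,0.023,0.002,0.0074,0]])

```text
time_s: 18.33
tcp_pos: [0.4568, -0.0512, 0.1237]
eef_rot: [3.131, -0.259, 0.001]
wrist_force: [0.4, -0.8, -0.6]
grip_width: 0.0105
gripper_force: 59.0
```

Request:
step_arm(moves=[[0.004,0.023,0.002,0.0074,0],[0.0042,0.023,0.002,0.0074,0],[0.0043,0.023,0.002,0.0074,0],[0.0045,0.023,0.002,0.0074,0],[0.0047,0.023,0.002,0.0074,0]])

```text
time_s: 18.75
tcp_pos: [0.4576, -0.1682, 0.1137]
eef_rot: [3.125, -0.317, 0.001]
wrist_force: [0.6, 1.0, -0.1]
grip_width: 0.0107
gripper_force: 59.0
```

Request:
step_arm(moves=[[0.0048,0.0228,0.002,0.0074,0],[0.005,0.0228,0.002,0.0074,0],[0.0052,0.0227,0.002,0.0074,0],[0.0053,0.0227,0.002,0.0074,0],[0.0055,0.0227,0.002,0.0074,0]])

```text
time_s: 19.17
tcp_pos: [0.4583, -0.2848, 0.1036]
eef_rot: [3.119, -0.375, 0.0]
wrist_force: [1.1, 1.1, -2.4]
grip_width: 0.0105
gripper_force: 59.0
```

Run:
```python
from h import *
P,Y=pose();print(P,Y,status.sense()["time_s"])
t=eyes.read_camera("top");w=eyes.read_camera("wrist")
for d in eyes.spot_point("lid_edge",t)[:1]: print(np.round(d["location"],1),round(d["conf"],2))
for n,c in(("top",t),("wrist",w)):
  for d in eyes.masks_of("rod_center",c)[:3]:
    q,a,sz=axis_at(c,d["region"],P[2]+.0497);print(n,np.round(d["extent"]),round(d["conf"],2),q.round(4),round(float(a),4),sz)
plan([([.4586,-.2837,.03],-.2392,4,0),([.4586,-.2837,.02],-.2392,1,0)])
cv2.imwrite("pics/w6.png",np.hstack([cv2.resize(w["image"],(400,300)),cv2.resize(t["image"][80:245,180:400],(400,300),interpolation=cv2.INTER_CUBIC)]))
```

```text
[ 0.45832121 -0.28479563  0.10363602] -0.23946214625282544 19.1667
[162.4 316.7] 0.64
top [286. 195.  24.  71.] 0.55 [ 0.3721 -0.0841] 0.2212 [ 11.20855236 189.79129028]
top [376. 142.  14.  42.] 0.48 [ 0.5497 -0.3048] -0.2421 [ 14.31595802 104.58820343]
top [183.  68.  73.  94.] 0.3 [0.6874 0.1163] -0.0132 [186.30389404 266.4624939 ]
wrist [  1. 214. 127. 156.] 0.95 [ 0.471 -0.211] 0.2276 [ 9.94024658 83.06427002]
wrist [241.   1.  33. 372.] 0.8 [ 0.4873 -0.2966] -0.2443 [ 11.76065636 147.48907471]
[0.0001, 0.0001, 0.0184, -0.0001, 0],
[0.0001, 0.0001, 0.0184, -0.0001, 0],
[0.0001, 0.0001, 0.0184, -0.0001, 0],
[0.0001, 0.0001, 0.0184, -0.0001, 0],
[0.0, 0.0, 0.01, -0.0, 0]
--
rows 5
```

View pics/w6.png

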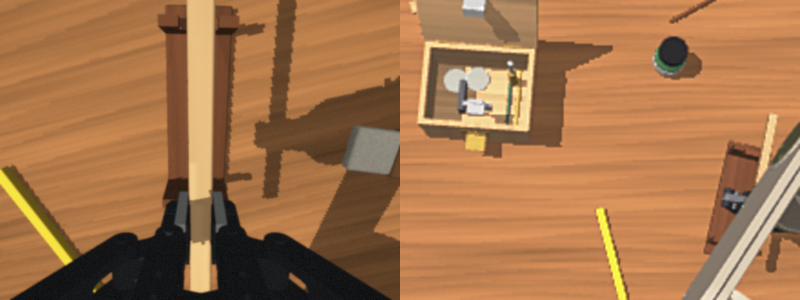

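The chest stands open with its lid leaning back (top of the right half). The rod at column 200 is lined up over the rest. Lower it.

Request:
step_arm(moves=[[0,0,0.015,0,0],[0,0,0.02,0,0],[0,0,0.02,0,0],[0,0,0.017,0,0],[0,0,0.008,0,0]])

```text
time_s: 19.83
tcp_pos: [0.4573, -0.2816, 0.0212]
eef_rot: [-3.118, 0.372, 0.004]
wrist_force: [-0.5, 0.4, -1.4]
grip_width: 0.0105
gripper_force: 59.1
```

Request:
step_arm(moves=[[0,0,0,0,0],[0,0,0,0,0],[0,0,0.002,0,0],[0,0,0.002,0,0],[0,0,0,0,0]])

```text
time_s: 20.25
tcp_pos: [0.4591, -0.2842, 0.0203]
eef_rot: [3.119, -0.375, 0.002]
wrist_force: [-0.4, 0.3, -0.7]
grip_width: 0.0107
gripper_force: 59.1
```

Request:
step_arm(moves=[[0,0,0.003,0,0],[0,0,0.003,0,0],[0,0,0.003,0,0],[0,0,0.002,0,0],[0,0,0.001,0,0]])

```text
time_s: 20.67
tcp_pos: [0.4582, -0.2837, 0.0073]
eef_rot: [-3.119, 0.375, 0.001]
wrist_force: [-4.2, 3.8, 10.8]
grip_width: 0.0103
gripper_force: 60.5
```

Request:
step_arm(moves=[[0,0,0,0,0],[0,0,0,0,0],[0,0,0,0,0],[0,0,0,0,0],[0,0,0,0,0]])

```text
time_s: 21.08
tcp_pos: [0.4586, -0.2838, 0.0076]
eef_rot: [-3.119, 0.375, 0.0]
wrist_force: [-0.1, -0.4, -0.2]
grip_width: 0.0106
gripper_force: 59.1
```

Seated. Release and rise.

Request:
step_arm(moves=[[0,0,0,0,10],[0,0,0,0,20],[0,0,0,0,35],[0,0,0,0,50],[0,0,0,0,60]])

```text
time_s: 21.5
tcp_pos: [0.4586, -0.2839, 0.0077]
eef_rot: [3.119, -0.375, 0.0]
wrist_force: [-0.1, -0.9, 0.1]
grip_width: 0.0509
gripper_force: 0.0
```

Request:
step_arm(moves=[[0,0,0,0,60],[0,0,0,0,60],[0,0,-0.01,0,60],[0,0,-0.02,0,60],[0,0,-0.03,0,60]])

```text
time_s: 21.92
tcp_pos: [0.4565, -0.2823, 0.0659]
eef_rot: [-3.116, 0.375, 0.008]
wrist_force: [0.3, -0.4, -0.2]
grip_width: 0.0513
gripper_force: 0.0
```

Request:
step_arm(moves=[[-0.02,0.01,-0.03,0,60],[-0.02,0.02,-0.02,0,60],[-0.02,0.03,0,0,60],[-0.02,0.03,0,0,60],[-0.02,0.03,0,0,60]])

```text
time_s: 22.33
tcp_pos: [0.3323, -0.3779, 0.1195]
eef_rot: [3.117, -0.373, 0.003]
wrist_force: [0.4, -0.4, -0.1]
grip_width: 0.0514
gripper_force: 0.0
```

Request:
step_arm(moves=[[-0.02,0.03,0,0,60],[-0.02,0.03,0,0,60],[-0.01,0.03,0,0,60],[0,0.02,0,0,60],[0,0,0,0,60]])

```text
time_s: 22.75
tcp_pos: [0.2564, -0.4753, 0.1189]
eef_rot: [3.116, -0.38, 0.001]
wrist_force: [1.0, 0.1, 0.8]
grip_width: 0.0513
gripper_force: 0.0
```

Run:
```python
from h import *
P,Y=pose();print(P,Y,status.sense()["time_s"])
t=eyes.read_camera("top");s=eyes.read_camera("scene")
d=mask("rod_center",t,(368,188));print(d and axis_at(t,d["region"],.057))
for c in(t,s): print([(np.round(d["location"],1),round(d["conf"],2)) for d in eyes.spot_point("lid_edge",c)[:2]])
for n,z in(("ink_mid",.032),("roll_mid",.015),("cardbox_mid",.022)): print(n,[(atz(t,d["location"],z).round(3)) for d in eyes.spot_point(n,t)[:1]])
cv2.imwrite("pics/f7.png",np.hstack([cv2.resize(t["image"][50:260,120:400],(400,300),interpolation=cv2.INTER_CUBIC),cv2.resize(s["image"][130:340,110:390],(400,300),interpolation=cv2.INTER_CUBIC)]))
```

```text
[ 0.25636264 -0.47527975  0.11886357] -0.24284230080470576 22.75
(array([ 0.49397778, -0.29054443]), np.float32(-0.2425803), array([ 12.559021  , 214.97311401]))
[(array([219.3,  67. ]), 0.71), (array([164.1, 319. ]), 0.59)]
[(array([305.1,  88.6]), 0.93), (array([339.2, 243.7]), 0.65)]
ink_mid [array([ 0.727, -0.192,  0.032])]
roll_mid [array([0.449, 0.336, 0.015])]
cardbox_mid [array([0.61 , 0.348, 0.022])]
```

View pics/f7.png

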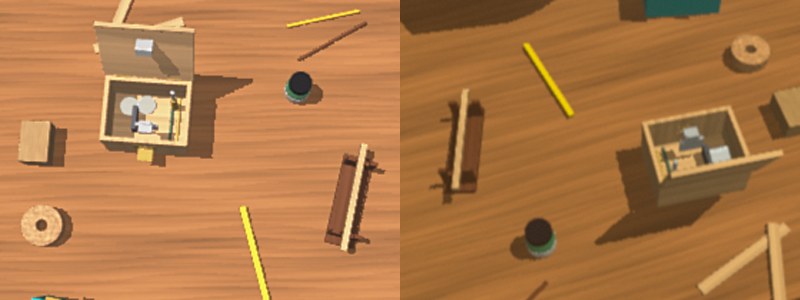

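The rod lies in both notches (left half (355,195)), the lid leans back on its stop, and the jar, roll and card box have not moved. Handing in.

```bash
python3 -c "
from rig import sign_off
print(sign_off())"
```

```text
the job is handed in; nothing more can be done
None
```

The job is done and handed in at about 23 s: the latch was pressed, the lid leans back on its stop, the rod is back in both notches of its rest, and the ink jar, cork roll and card box were not disturbed.

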